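Bring the sedan down on the ratchet lift

ROBOT

A 6-joint arm with a two-finger parallel gripper is mounted at the origin on the work surface. World frame = base frame: x ahead of the robot, y to its left, z up, the work surface at z = 0. Lengths are in m, angles in rad, forces in N, time in s.
With the tool pointing down it reaches from about 0.325 to 0.85 m from the base axis. Payload 15.5 kg.
Tool frame: the origin (TCP) lies at the very end of the fingers, on their centre line; the grasp point (between the pads) lies 19 mm behind it; x points along the fingers, y is the direction in which the jaws open and shut, and the axes are right-handed (so a half turn about x gives the same grasp; the last joint's range is limited). The gripper opens to 91 mm and grips with 3 to 60 N. Pads are 32 mm wide; open, the fingers measure 118 mm over their backs; the gripper's body (76 mm by 178 mm) begins 60 mm behind the grasp point.
Start: joints at [-1.214, 0.494, 1.345, -0, 1.302, -0.096], TCP at [0.273, -0.562, 0.214] pointing down, gripper open.
Joint ranges: [-2.91, 2.91], [-0.82, 2.16], [0.22, 2.67], [-1.22, 4.37], [0.12, 2.79], [-3.08, 3.08]. Speed limits (rad/s): [1.89, 1.89, 2.57, 3.01, 3.01, 3.01].

INTERFACE

Orientations are given as a unit quaternion [w, x, y, z].
In Python, from plant import arm gives the robot as it stands. The module is installed in compiled form; this text tells all that it offers.
- The arm moves only by the tool drive_tool, never from a script. Its argument "series" is a list of rows, each a list of 7 numbers: the turn, a rotation vector about the world's x, y, z in rad, then the shift along the world's x, y, z in cm, then the opening, from -1 (shut) to 1 (fully open), so that 0 is half open. A call has 1 to 8 rows; each row shifts and turns the commanded pose from where the row before left it; what a row does not reach is not made up. A row lasts 1/10 s, in which the tool goes at most 50 mm and 8.59 degrees, less where a joint would pass 70% of its speed; a pose out of reach is approached as far as the arm can. A call is refused whole if a number of a shift passes 5 or a number of a turn 0.15, either way. A call with a gripper value outside its range is refused whole. The fingers move at their own pace and stop on an object; "grip_force" is the grip in N (left out, the last holds). Time passes only in rows, so rows that do not move let the fingers close. It gives the time, the measured TCP pose, the force and the opening at its end, in the units of the state.
- arm.get_obs(): the state, without advancing time (a new reading comes with each control period).
- arm.camera(name): name is "scene" or "top" or "wrist"; returns a dict with "img" (420x560x3 uint8, red, green, blue), "mtx" (3x3 intrinsics, pixels), "position" and "orientation" of the camera in the world; the wrist camera has in their place "tool_from_camera" (4x4, takes a point from camera to tool coordinates, whose origin is the TCP and whose axes are the tool frame's). Camera axes: x right, y up, looking along -z (the intrinsics and any distortion apply to the point x, -y, -z); pixel columns grow to the right and rows downward; lengths in m; the calibration is good to about 2 mm. A picture is of the moment at which its call begins: read the wrist's pose just before it. There is no depth.
- arm.finish_job(): hands the job in, once; it reports no verdict.
Trained networks look in a picture, given as the dict that the camera call returned (one of the last four; its "shot" number tells which), for a name from the list of things; names that differ only in an ending like _2 or _b are one class to them, and where a whole thing is asked for, a point or a joint stands for the part that bears it (a point fixed in the world has none). Each returns a list of dicts, best first, with "p" (0 to 1); they miss things now and then, are a little off and sometimes report something else, mostly with a low value. They report only what shows in the picture. A call takes as long as a camera call.
- arm.find_in(target, picture): "extent" ([left, top, width, height] in pixels, round what is visible of it).
- arm.cut_out(target, picture): "mask" (420x560 bool, what is visible of it) and "extent" ([left, top, width, height] in pixels, round what is visible of it).
- arm.place_of(target, picture): "position" ([column, row] in pixels: a listed point, or the origin of a listed thing).
The state is a dict: "t": time; "joints": joint angles; "dq": joint speeds; "tau": joint torques, N m; "ee_pos": TCP position; "ee_rot": TCP orientation; "contact_force": force on the tool from outside, world axes, zero at the start; "torque": the same for the moment, N m; "grip_width": opening from 0.0 (shut) to 1.0 (fully open).
Only numpy, scipy, OpenCV 4.12 (cv2) and the standard library are available. Lean on these libraries where they do the work, as an engineer would, in place of code of your own. Each camera call takes 0.05 s, during which the arm holds its last target.

TASK

Bring the blue sedan down from the upper tier with the toy garage's lift: raise the empty lift by its yellow knob, click by click, until the pawl holds it at its top tooth and let go, then slide the sedan onto the platform up to the end stop. Only then squeeze the red release paddle towards the black bar, lower the lift gently all the way down with the sedan on it, and let go; do not force the lift against its stops, do not let it drop, and leave the red paddle alone until the sedan is on the platform. Leave the van, ladder truck and chock where they are.

Things in the scene. Friction and masses are not known exactly. Their poses are not given: they have to be found in the camera images.
- stand: the fixed grey tier organiser (base plate 150 x 300 mm) with a dark toothed mast. Origin: on the shelf, in the mast plane; z up; y runs along the car lane from the lift (y = 0) to the upper tier (y 70 to 215 mm); lane centre line at x = -75 mm. Mast: x -12 to 12, y 0 to 16, 95 mm tall; four teeth on its -y face, 14 mm apart
- lift: blue carriage, slides only vertically on the mast; origin and axes as the stand's when fully down. Its height over the stand's origin: 0 down, teeth at 14, 28, 42, 56 mm (56 = top), hard stop at 61.5. Starts empty at 0, 14 or 28. About 0.4 kg; raising takes 3 to 6 N, up to 18 N on a tooth; the pawl clicks in by itself 1 mm above each tooth; let go, the lift settles on the tooth. Unlatched it falls
- stops: the lift's two black rubber stops as one fixed piece (origin as the stand's): a hook at the mast's top, met at a lift height of 61.5 mm, and a pad on the base plate, on which the lift rests when fully down; stiff, they give under 1 mm; do not press them with more than 30 N
- lift_knob (a point): centre of the yellow lift knob, 26 x 16 x 36 mm (x, y, z of the lift), on top of a post of the lift; pinch it from above across its 16 mm (along y) and raise. It is at (0, 50, 118) mm in the lift's frame, its top at 136 mm
- squeeze_bar (a point): centre of the fixed black bar on the lift, 26 x 10 x 36 mm (x, y, z), at (0, -45, 118) mm in the lift's frame, top at 136 mm
- paddle (a point): centre of the red release paddle, 26 x 8 x 36 mm (x, y, z), at (0, -12, 118) mm in the lift's frame at rest. It carries the pawl and slides only along -y, towards the bar, by up to 10 mm against a spring (2 to 4 N); past 7 mm the pawl is clear. Squeeze bar and paddle from above, a finger outside each: 42 mm over both, 32 fully squeezed; 20 N of grip squeezes and carries the loaded lift
- release: the red pawl and paddle as one piece; origin and axes as the lift's at rest (at the foot of the mast, not on the part); its y in the lift's frame falls from 0 to -10 mm as it is squeezed; it springs back when let go. If it is pushed in before the bar is gripped too, the lift drops until the grip catches it
- platform (a point): middle of the top face of the lift's platform, at (-75, 0, 10) mm in the lift's frame, axes as the stand's. 130 mm long (y), 6 mm kerbs 52 mm apart, and a 12 mm high end stop whose face is at y = -61 mm; open towards the tier. At the top tooth it is 2 mm below the tier
- tier (a point): middle of the top face of the fixed upper tier, at (-75, 142.5, 68) mm in the stand's frame, axes as the stand's; 145 mm long (y), 6 mm kerbs 56 mm apart, open at both ends
- sedan_center (a point): centre, half-way up, of the blue die-cast sedan: 104 mm long, 44 wide, 34 high, about 0.16 kg; its wheels do not turn. Starts on the upper tier in the lane, nose (own -x axis) towards the lift. Its tail face is 42 mm wide, 7 to 21 mm above its wheels' underside. It slides with 1 to 2 N
- sedan: the sedan; origin under its middle at wheel height, own -x to its nose
- van_center (a point): centre, half-way up, of the white camper van, 100 x 46 x 59 mm, a bystander standing loose on the shelf
- truck_center (a point): centre of the aluminium ladder truck, 130 x 44 x 57 mm, a bystander standing loose on the shelf
- chock_center (a point): centre of the red wheel chock, 46 x 34 x 26 mm, a bystander lying loose on the shelf

How it is judged:
On the way, in this order (a step that is already met when the one before it is completed fails the run):
1. the lift is held by its pawl at the top tooth (52 to 60 mm up), let go by the fingers (z of lift in the frame of stand between 0.052 and 0.06 m and contact force between the fingers and lift below 0.3 N), for 0.3 s.
2. the sedan stands upright on the platform (within about 20 mm of its middle along the lane) with the lift still held at the top tooth (z of lift in the frame of stand between 0.052 and 0.06 m and y of sedan_center in the frame of platform between -0.022 and 0.02 m and x of sedan_center in the frame of platform between -0.012 and 0.012 m and z of sedan_center in the frame of platform between 0.01 and 0.024 m and angle between sedan_center's own z axis and vertical below 0.15 rad), for 0.2 s.
At the end, for the whole second after the job is handed in: the lift is fully down (within 3 mm) and at rest, the sedan stands upright on its platform (centre 20 mm or less from the platform's middle along the lane, 22 mm towards the end stop, 12 mm across), and the fingers have let go of lift, paddle and sedan (z of lift in the frame of stand below 0.003 m and linear speed of lift below 0.01 m/s and y of sedan_center in the frame of platform between -0.022 and 0.02 m and x of sedan_center in the frame of platform between -0.012 and 0.012 m and z of sedan_center in the frame of platform between 0.01 and 0.024 m and angle between sedan_center's own z axis and vertical below 0.15 rad and contact force between the fingers and lift below 0.3 N and contact force between the fingers and release below 0.3 N and contact force between the fingers and sedan below 0.3 N); the robot touches nothing.
It fails at once if the red paddle is pushed (over 2 N) while the sedan is not on the platform (contact force between the fingers and release above 2 N and not (y of sedan_center in the frame of platform between -0.022 and 0.02 m and x of sedan_center in the frame of platform between -0.012 and 0.012 m and z of sedan_center in the frame of platform between 0.01 and 0.024 m and angle between sedan_center's own z axis and vertical below 0.15 rad)).
It fails at once if the lift is dropped (faster than 0.35 m/s) (linear speed of lift above 0.35 m/s).
It fails at once if the lift is pressed against its top or bottom stop with more than 30 N (contact force between stops and lift above 30 N).
It fails at once if the sedan is pushed with more than 25 N (contact force between the fingers and sedan above 25 N).
It fails at once if the van, ladder truck or chock is moved by more than 20 mm (distance of any of van_center, truck_center, chock_center from where it was at the start of the episode above 0.02 m).
It also fails if it takes over 70 s, if anything falls off the work surface, if the arm or the gripper's body presses on something with over 40 N, if the wrist force passes 120 N, or if a joint passes its speed limit or range.

## Working session

There is one attempt and no reset: what is moved stays moved. The work goes in short steps, Python scripts to look and compute and a tool call to move; the robot and the scene stay as the last step left them, time stands still between calls to the robot, and variables do not carry over. Pictures are saved under pics/ and viewed, and the job is handed in when it is done.

Besides the shell and the picture viewer there is one more tool, called after "Call:" as name(argument=value, ...), one argument or row to a line, values as JSON. drive_tool: Moves the arm, as the interface text tells. Its arguments: {"type":"object","properties":{"series":{"type":"array","items":{"type":"array","items":{"type":"number"}}},"grip_force":{"type":"number"}},"required":["series"]}

```bash
mkdir -p pics
cat > h.py <<'E'
import numpy as np, cv2
from plant import arm
from scipy.spatial.transform import Rotation as R
def q2R(q): return R.from_quat([q[1],q[2],q[3],q[0]]).as_matrix()
def save(p,n): cv2.imwrite('pics/'+n, p['img'][:,:,::-1])
def cam(p,obs=None):
    if 'position' in p: return q2R(p['orientation']),np.array(p['position'])
    T=np.array(p['tool_from_camera']); Rt=q2R(obs['ee_rot']); 
    return Rt@T[:3,:3], Rt@T[:3,3]+np.array(obs['ee_pos'])
def ray(p,px,obs=None):
    Rc,t=cam(p,obs); K=np.array(p['mtx']); d=np.linalg.inv(K)@[px[0],px[1],1]
    d=Rc@np.array([d[0],-d[1],-d[2]]); return t,d/np.linalg.norm(d)
def at_z(p,px,z,obs=None):
    t,d=ray(p,px,obs); return t+d*(z-t[2])/d[2]
def proj(p,X,obs=None):
    Rc,t=cam(p,obs); v=Rc.T@(np.array(X)-t); v=np.array([v[0],-v[1],-v[2]]); u=np.array(p['mtx'])@v; return u[:2]/u[2]
def tri(rays):
    A=np.zeros((3,3));b=np.zeros(3)
    for t,d in rays:
        M=np.eye(3)-np.outer(d,d);A+=M;b+=M@t
    X=np.linalg.solve(A,b); return X,[np.linalg.norm((np.eye(3)-np.outer(d,d))@(X-t)) for t,d in rays]
E
python3 - <<'E'
from h import *
np.set_printoptions(precision=4,suppress=True)
o=arm.get_obs();print(o)
P={}
for n in['scene','top','wrist']:
    p=arm.camera(n);P[n]=p;save(p,n+'0.png');print(n,{k:v for k,v in p.items() if k!='img'})
names=['stand','lift','lift_knob','squeeze_bar','paddle','release','platform','tier','sedan_center','sedan','van_center','truck_center','chock_center']
R_={}
for n in names:
    for c in['scene','top','wrist']:
        r=arm.place_of(n,P[c])
        print(n,c,[(np.round(a['position'],1),round(a['p'],2)) for a in r[:2]])
        if r and c!='wrist': R_.setdefault(n,[]).append(ray(P[c],r[0]['position']))
    if len(R_.get(n,[]))==2: print('   tri',*tri(R_[n]))
E
```

```text
{'t': 0.0, 'joints': array([-1.2145,  0.4942,  1.3461, -0.    ,  1.3025, -0.0955]), 'dq': array([ 0.0006, -0.0013,  0.0008, -0.0008, -0.0024,  0.002 ]), 'tau': array([ -0.0003, -87.884 , -38.1856,   0.0707,   0.0533,  -0.0002]), 'ee_pos': array([ 0.2727, -0.5619,  0.2134]), 'ee_rot': array([-0.158 , -0.6891, -0.1588,  0.6892]), 'contact_force': array([-1.5612,  0.3132, -0.0162]), 'torque': array([ 0.0007, -0.0103, -0.0174]), 'grip_width': 0.9990700113822147}
scene {'mtx': array([[440.3382,   0.    , 279.7507],
       [  0.    , 440.3382, 211.3458],
       [  0.    ,   0.    ,   1.    ]]), 'position': array([ 0.9726, -0.2653,  0.5944]), 'orientation': array([0.8502, 0.3054, 0.1532, 0.4005]), 'shot': 1}
top {'mtx': array([[406.782 ,   0.    , 280.916 ],
       [  0.    , 406.782 , 207.7062],
       [  0.    ,   0.    ,   1.    ]]), 'position': array([0.5467, 0.016 , 0.7692]), 'orientation': array([ 0.7165,  0.0331, -0.0522, -0.6948]), 'shot': 2}
wrist {'mtx': array([[324.6534,   0.    , 275.788 ],
       [  0.    , 324.6534, 206.7285],
       [  0.    ,   0.    ,   1.    ]]), 'tool_fro
[... 2505 characters left out ...]
6.8, 285.7]), 0.86)]
van_center top [(array([284.8, 142.2]), 0.88), (array([223.9, 274.7]), 0.33)]
van_center wrist []
   tri [ 0.7574 -0.0088  0.0328] [np.float64(0.003152029726347082), np.float64(0.0031520297263472326)]
truck_center scene [(array([220.5, 367.7]), 0.81), (array([271.2, 147.4]), 0.61)]
truck_center top [(array([389.3, 148.9]), 0.92)]
truck_center wrist []
   tri [ 0.7551 -0.2006  0.032 ] [np.float64(0.0021389866900719395), np.float64(0.0021389866900719343)]
chock_center scene [(array([412.1, 218.9]), 0.82)]
chock_center top [(array([178.3, 145.6]), 0.83)]
chock_center wrist []
   tri [0.7486 0.1925 0.0188] [np.float64(0.0010155950582161587), np.float64(0.001015595058216224)]
```

View pics/scene0.png

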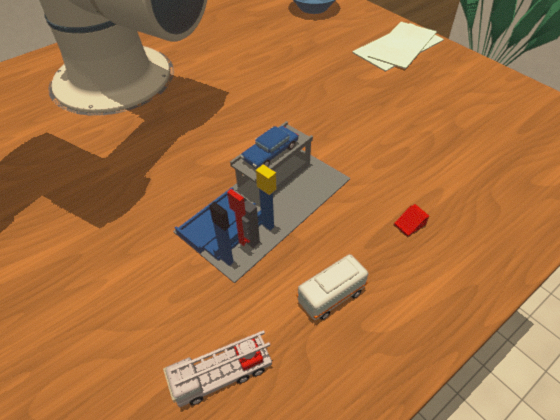

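View pics/top0.png

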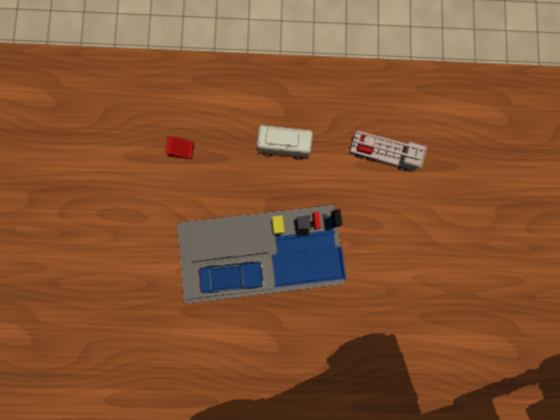

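The lift appears to be fully down (knob near z = 0.118). The scene shows the sedan on the tier at about (270,147), the knob at (266,178), the paddle at (237,200) and the bar at (220,213). Next I fit the stand pose.

```bash
cat > fit.py <<'E'
from h import *
from scipy.optimize import least_squares
np.set_printoptions(precision=4,suppress=True)
M={'stand':(0,0,0),'lift':(0,0,0,1),'lift_knob':(0,.05,.118,1),'squeeze_bar':(0,-.045,.118,1),'paddle':(0,-.012,.118,1),'release':(0,0,0,1),'platform':(-.075,0,.01,1),'tier':(-.075,.1425,.068)}
def world(v,m):
    x,y,a,h=v; m=list(m)+[0]; c,s=np.cos(a),np.sin(a)
    return np.array([x+c*m[0]-s*m[1],y+s*m[0]+c*m[1],m[2]+h*m[3]])
def fit(P,obs=None,v0=(.603,-.047,.08,0)):
    D=[]
    for n in M:
        for c in P:
            for a in arm.place_of(n,P[c])[:1]:
                D.append((n,c,np.array(a['position']),a['p']))
    f=lambda v:np.concatenate([(proj(P[c],world(v,M[n]),obs if c=='wrist' else None)-px)*p for n,c,px,p in D])
    s=least_squares(f,v0,loss='soft_l1',f_scale=1.5)
    for n,c,px,p in D: print(n,c,px.round(1),round(p,2),(proj(P[c],world(s.x,M[n]),obs if c=='wrist' else None)-px).round(1))
    return s.x
E
python3 - <<'E'
from fit import *
P={n:arm.camera(n) for n in['scene','top']}
v=fit(P);print(v)
for n in M: print(n,world(v,M[n]))
for c in P:
    im=P[c]['img'][:,:,::-1].copy()
    for pt in [(x,y,z) for x in(-.013,.013) for y,z in((.042,.136),(.058,.136),(-.04,.136),(-.05,.136),(-.016,.136),(-.008,.136))]+[(-.075+x,y,.068) for x in(-.028,.028) for y in (.07,.215)]+[(-.075+x,y,.01) for x in(-.026,.026) for y in (-.061,.065)]:
        u=proj(P[c],world(v,pt)); cv2.circle(im,(int(round(u[0])),int(round(u[1]))),1,(0,255,0),-1)
    r=im[110:300,170:360] if c=='scene' else im[190:310,170:360]
    cv2.imwrite(f'pics/ov_{c}.png',cv2.resize(r,None,fx=3,fy=3,interpolation=cv2.INTER_CUBIC))
for c in P:
  m=arm.cut_out('sedan',P[c])[:1]
  for a in m:
    ys,xs=np.nonzero(a['mask']);print(c,a['p'],a['extent'],xs.mean(),ys.mean(),cv2.minAreaRect(np.stack([xs,ys],1).astype(np.float32)))
    for z in (.085,.102): print(at_z(P[c],(xs.mean(),ys.mean()),z))
E
```

```text
stand scene [248.4 244. ] 0.55 [-1.3  1.3]
stand top [307.  225.5] 0.86 [-4.5  2.5]
lift scene [248.  243.1] 0.92 [-0.9  2.1]
lift top [306.5 228.4] 0.77 [-4.  -0.4]
lift_knob scene [267.1 180.9] 0.79 [-1.2 -1.1]
lift_knob top [277.  224.9] 0.7 [0.5 0.3]
squeeze_bar scene [217.6 214.9] 0.98 [-0.2  0.1]
squeeze_bar top [305.  224.8] 0.72 [31.3 -4.1]
paddle scene [235.4 202.4] 0.87 [-0.4 -0.2]
paddle top [278.9 225.9] 0.61 [37.1 -3.6]
release scene [236.6 202.8] 0.67 [10.5 42.4]
release top [305.3 228.9] 0.65 [-2.8 -0.9]
platform scene [218.2 218.3] 0.62 [-1.1 -1.3]
platform top [307.7 266.3] 0.73 [-1.3  1.7]
tier scene [272.1 151.4] 0.69 [ 2.9 -0.2]
tier top [227.3 272.8] 0.71 [-1.3  2.8]
[ 0.6029 -0.0456  0.1068  0.0004]
stand [ 0.6029 -0.0456  0.    ]
lift [ 0.6029 -0.0456  0.0004]
lift_knob [0.5976 0.0041 0.1184]
squeeze_bar [ 0.6077 -0.0903  0.1184]
paddle [ 0.6042 -0.0575  0.1184]
release [ 0.6029 -0.0456  0.0004]
platform [ 0.5283 -0.0536  0.0104]
tier [0.5132 0.0881 0.068 ]
scene 0.59 [240.0, 126.6, 57.3, 42.8] 269.2274143302181 146.36370716510905 ((269.1528625488281, 146.71974182128906), (28.69598960876465, 59.10517501831055), 55.17551040649414)
[0.5121 0.0767 0.085 ]
[0.5274 0.0653 0.102 ]
top 0.7 [200.1, 263.7, 64.0, 28.2] 230.05593966059084 276.8428661219359 ((230.24148559570312, 276.65069580078125), (26.161216735839844, 64.3639907836914), 85.10090637207031)
[0.5121 0.0795 0.085 ]
[0.5129 0.0779 0.102 ]
```

View pics/ov_scene.png

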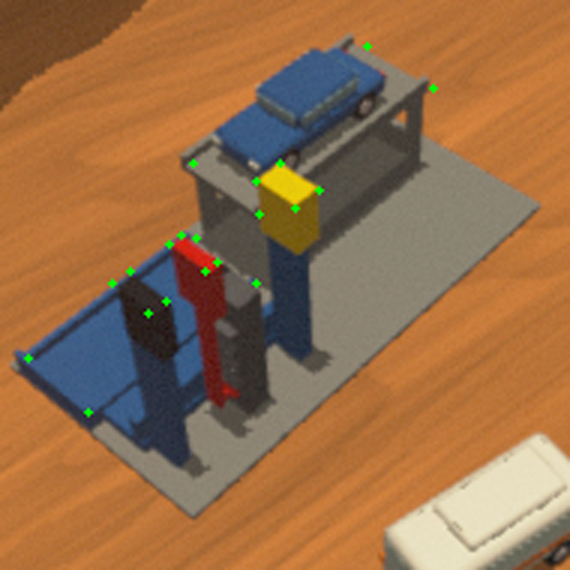

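View pics/ov_top.png

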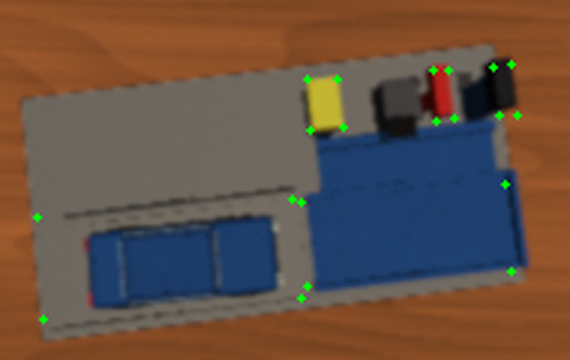

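Run:
```python
from fit import *
P={n:arm.camera(n) for n in['scene','top']}
f=lambda c,x,y:(x/3-.33+170,y/3-.33+(110 if c=='scene' else 190))
def ang(a,b): d=b-a; return np.arctan2(-d[0],d[1])
for c,a,b,z in [('top',(490,45),(22,100),.004),('scene',(193,516),(540,205),.004),('top',(526,275),(43,338),.004)]:
    A=at_z(P[c],f(c,*a),z);B=at_z(P[c],f(c,*b),z);print(c,A,B,np.linalg.norm(B-A),ang(A,B))
# hand-picked top corners
D=[]
def add(c,q,pts):
    for u,m in zip(q,pts): D.append((c,np.array(f(c,*u)),m))
kn=[(.013,.058,.136,1),(.013,.042,.136,1),(-.013,.042,.136,1),(-.013,.058,.136,1)]
add('top',[(307,80),(336,77),(342,125),(312,130)],kn)
ba=[(.013,-.04,.136,1),(.013,-.05,.136,1),(-.013,-.05,.136,1)]
add('top',[(486,66),(511,60),(516,108)],ba)
pa=[(.013,-.008,.136,1),(.013,-.016,.136,1),(-.013,-.016,.136,1),(-.013,-.008,.136,1)]
add('top',[(428,70),(446,66),(452,115),(434,118)],pa)
# scene: knob top corners: back-left(260,180) back(282,164) right(320,188) front(297,207)
add('scene',[(320,189),(297,207),(259,181),(282,164)],kn)
add('scene',[(218,263),(207,272),(174,247),(186,238)],pa)
fn=lambda v:np.concatenate([proj(P[c],world(v,m))-u for c,u,m in D])
s=least_squares(fn,(.603,-.047,.1,0),loss='soft_l1');print(s.x);print(s.fun.reshape(-1,2).round(1))
```

```text
top [ 0.649  -0.1024  0.004 ] [0.6047 0.1904 0.004 ] 0.29612885332288114 0.14999105242440575
scene [ 0.6479 -0.1037  0.004 ] [0.6044 0.191  0.004 ] 0.29796026469343945 0.14640620773951818
top [ 0.5057 -0.1268  0.004 ] [0.4596 0.169  0.004 ] 0.2993725712743018 0.15436886701897548
[ 0.6043 -0.0447  0.1278 -0.0005]
[[-0.6 -0. ]
 [-0.1  0. ]
 [-0.5  0.5]
 [-0.7 -0.1]
 [ 1.7 -1.3]
 [-0.4  0.1]
 [-0.1  0.5]
 [ 0.9 -0.7]
 [-0.1  0.2]
 [-0.3  0.3]
 [ 0.6 -0.2]
 [-0.2  0.2]
 [-0.2  0. ]
 [-0.1  0.1]
 [-0.1  0.2]
 [ 1.2  0.3]
 [ 0.7  0.4]
 [-0.9 -0.6]
 [-0.7 -0.6]]
```

Run:
```python
import cv2
for n,(r0,r1,c0,c1) in {'scene':(150,260,190,290),'top':(195,245,260,360)}.items():
    im=cv2.imread(f'pics/{n}0.png')[r0:r1,c0:c1]; cv2.imwrite(f'pics/z_{n}.png',cv2.resize(im,None,fx=5,fy=5,interpolation=cv2.INTER_CUBIC))
```

```text
(no output)
```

View pics/z_top.png

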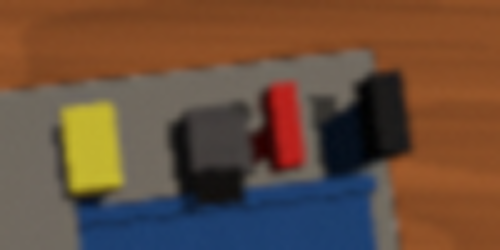

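```bash
cat >> fit.py <<'E'
V=np.array([.6043,-.0447,.148,0])
def st(m,h=0): return world((V[0],V[1],V[2],h),list(m)+[1 if h else 0])
def loc(X):
    d=np.array(X)-[V[0],V[1],0]; c,s=np.cos(V[2]),np.sin(V[2]); return np.array([c*d[0]+s*d[1],-s*d[0]+c*d[1],d[2]])*1000
def status():
    o=arm.get_obs(); r=q2R(o['ee_rot']); yt=r[:,1]; 
    print('t',round(o['t'],2),'pos',o['ee_pos'],'local mm',loc(o['ee_pos']).round(1),'F',np.array(o['contact_force']).round(1),'w',round(o['grip_width']*91,1),'down',r[:,0].round(3),'yawerr',round((np.arctan2(yt[1],yt[0])-np.pi/2-V[2]+np.pi/2)%np.pi-np.pi/2,4),'q',np.array(o['joints']).round(2))
    return o
E
python3 - <<'E'
from fit import *
o=status();print(q2R(o['ee_rot']))
P={n:arm.camera(n) for n in['scene','top']}
# refit xy with fixed yaw via knob corners already; target poses
print('knob',st((0,.05,.12)),'squeeze',st((0,-.029,.12)),'sedan push',st((-.075,.215,.08)), 'lane dir',st((0,1,0))-st((0,0,0)))
E
```

```text
t 3.2 pos [ 0.2728 -0.5623  0.2139] local mm [-404.2 -463.   213.9] F [-0.2 -0.6 -0.5] w 90.9 down [-0.  0. -1.] yawerr 0.3038 q [-1.21  0.49  1.35 -0.    1.3  -0.1 ]
[[-0.      0.4366 -0.8997]
 [ 0.0001 -0.8997 -0.4366]
 [-1.     -0.0001  0.    ]]
knob [0.5969 0.0048 0.12  ] squeeze [ 0.6086 -0.0734  0.12  ] sedan push [0.4984 0.1569 0.08  ] lane dir [-0.1475  0.9891  0.    ]
```

Call:
drive_tool(
  series=[
    [0,0,-0.038,2.4,4.2,0.2,0.1],
    [0,0,-0.038,2.4,4.2,0.2,0.1],
    [0,0,-0.038,2.4,4.2,0.2,0.1],
    [0,0,-0.038,2.4,4.2,0.2,0.1],
    [0,0,-0.038,2.4,4.2,0.2,0.1],
    [0,0,-0.038,2.4,4.2,0.2,0.1],
    [0,0,-0.038,2.4,4.2,0.2,0.1],
    [0,0,-0.038,2.4,4.2,0.2,0.1],
  ],
  grip_force=40,
)

```text
t: 4.1
ee_pos: [0.4656, -0.2245, 0.2302]
ee_rot: [0.052, 0.705, 0.051, -0.705]
contact_force: [0.5, -0.6, -0.2]
grip_width: 0.551
```

Call:
drive_tool(
  series=[
    [0,0,0,2.4,4.2,0,0.1],
    [0,0,0,2.4,4.2,0,0.1],
    [0,0,0,2.4,4.2,0,0.1],
    [0,0,0,2.4,4.2,0,0.1],
    [0,0,0,2.4,4.2,0,0.1],
    [0,0,0,0,0,0,0.1],
    [0,0,0,0,0,0,0.1],
  ],
)

```text
t: 4.8
ee_pos: [0.585, -0.0154, 0.2297]
ee_rot: [-0.053, -0.705, -0.053, 0.705]
contact_force: [-0.2, -0.1, 0.7]
grip_width: 0.553
```

Run:
```python
from fit import *
o=status()
p=arm.camera('wrist');save(p,'w1.png')
print((st((0,.05,.108))-o['ee_pos'])*100)
```

```text
t 4.8 pos [ 0.585  -0.0154  0.2297] local mm [-14.8  31.8 229.7] F [-0.2 -0.1  0.7] w 50.4 down [-0. -0. -1.] yawerr 0.002 q [-0.13  0.42  1.43 -0.    1.29  1.29]
[  1.1926   2.0146 -12.1672]
```

View pics/w1.png

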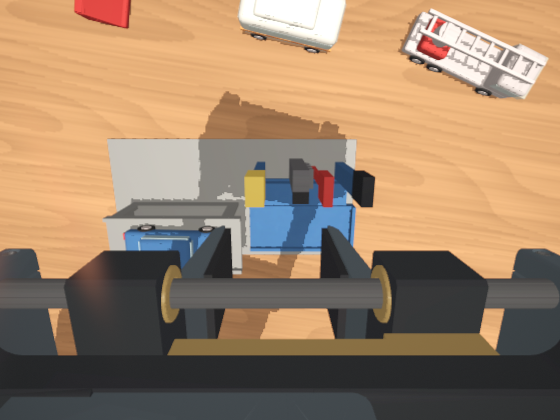

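Run:
```python
import cv2
im=cv2.imread('pics/w1.png')[145:225,230:390]; cv2.imwrite('pics/w1z.png',cv2.resize(im,None,fx=5,fy=5,interpolation=cv2.INTER_CUBIC))
```

```text
(no output)
```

View pics/w1z.png

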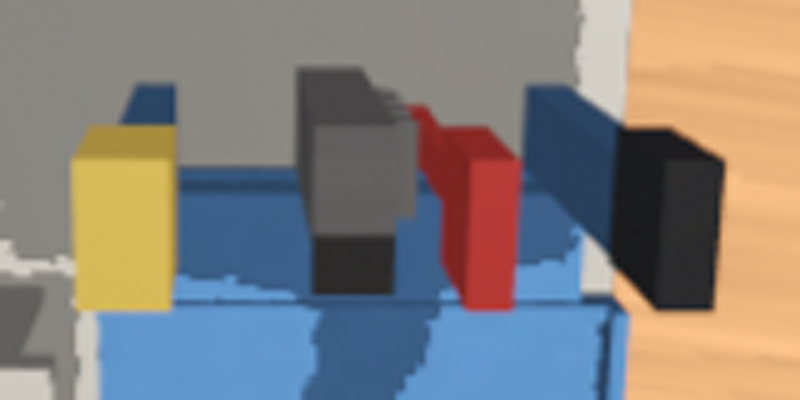

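Run:
```python
from fit import *
o=status();p=arm.camera('wrist')
f=lambda q:(q[0]/5-.4+230,q[1]/5-.4+145)
for n,Q in {'knob':[(73,157),(175,157),(171,310),(76,310)],'paddle':[(470,158),(519,158),(513,310),(465,310)],'bar':[(662,158),(724,160),(714,310),(656,310)]}.items():
    W=np.array([loc(at_z(p,f(q),.136,o)) for q in Q]);print(n,W.round(1).tolist(),W.mean(0).round(1))
```

```text
t 4.85 pos [ 0.5846 -0.0164  0.2298] local mm [-15.3  30.9 229.8] F [-0.5 -0.6 -0.5] w 50.1 down [-0. -0. -1.] yawerr 0.0006 q [-0.13  0.42  1.43 -0.    1.29  1.29]
knob [[13.2, 56.4, 136.0], [13.2, 39.6, 136.0], [-13.0, 40.5, 136.0], [-13.0, 56.5, 136.0]] [  0.1  48.2 136. ]
paddle [[13.0, -9.0, 136.0], [13.0, -17.1, 136.0], [-13.0, -17.3, 136.0], [-13.0, -9.2, 136.0]] [  0.  -13.2 136. ]
bar [[13.0, -40.7, 136.0], [12.7, -50.9, 136.0], [-13.0, -51.4, 136.0], [-13.0, -41.5, 136.0]] [ -0.1 -46.1 136. ]
```

Call:
drive_tool(
  series=[
    [0,0,0,1.2,2.0,0,0.1],
    [0,0,0,0,0,-2,0.1],
    [0,0,0,0,0,-2.2,0.1],
    [0,0,0,0,0,-2,0.1],
    [0,0,0,0,0,-2,0.1],
    [0,0,0,0,0,-2,0.1],
    [0,0,0,0,0,-2,0.1],
    [0,0,0,0,0,0,0.1],
  ],
)

```text
t: 5.7
ee_pos: [0.595, 0.0024, 0.106]
ee_rot: [-0.051, -0.704, -0.052, 0.707]
contact_force: [0.2, -0.6, -0.3]
grip_width: 0.55
```

Call:
drive_tool(
  series=[
    [0,0,0,0,0,0,-0.3],
    [0,0,0,0,0,0,-0.6],
    [0,0,0,0,0,0,-1],
    [0,0,0,0,0,0,-1],
    [0,0,0,0,0,0,-1],
  ],
)

```text
t: 6.2
ee_pos: [0.597, 0.005, 0.1086]
ee_rot: [0.051, 0.705, 0.053, -0.705]
contact_force: [0.1, 5.4, 4.8]
grip_width: 0.175
```

```bash
sed -i 's/^V=.*/V=np.array([.6045,-.0457,.148,0])/' fit.py
python3 - <<'E'
from fit import *
o=status()
p=arm.camera('scene');cv2.imwrite('pics/s1.png',cv2.resize(p['img'][80:300,150:400,::-1],None,fx=3,fy=2.7))
E
```

```text
t 6.2 pos [0.597  0.005  0.1086] local mm [  0.   51.3 108.6] F [0.1 5.4 4.8] w 15.9 down [ 0.001  0.002 -1.   ] yawerr -0.0006 q [-0.09  0.57  1.53  0.    1.04  1.33]
```

View pics/s1.png

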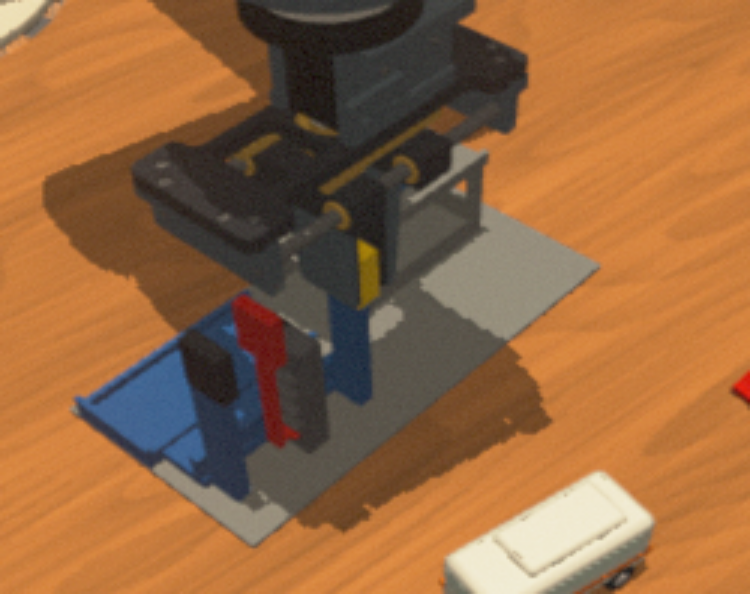

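Call:
drive_tool(
  series=[
    [0,0,0,0,0,0.5,-1],
    [0,0,0,0,0,0.5,-1],
    [0,0,0,0,0,0.5,-1],
    [0,0,0,0,0,0.5,-1],
    [0,0,0,0,0,0.5,-1],
    [0,0,0,0,0,0.5,-1],
    [0,0,0,0,0,0.5,-1],
    [0,0,0,0,0,0.5,-1],
  ],
)

```text
t: 7.05
ee_pos: [0.5969, 0.0049, 0.1478]
ee_rot: [0.052, 0.705, 0.053, -0.705]
contact_force: [2.1, 9.4, -5.1]
grip_width: 0.17
```

Run:
```python
from fit import *
o=status()
p=arm.camera('scene');r=arm.place_of('lift_knob',p);
for a in r[:2]: print(a['p'],a['position'],[proj(p,st((0,.05,.118+h))).round(1) for h in (0.03,.035,.04)])
r=arm.place_of('paddle',p);
for a in r[:2]: print(a['p'],a['position'],[proj(p,st((0,-.012,.118+h))).round(1) for h in (0.03,.035,.04)])
o=status()
```

```text
t 7.05 pos [0.5969 0.0049 0.1478] local mm [ -0.   51.2 147.8] F [ 2.1  9.4 -5.1] w 15.5 down [ 0.     0.002 -1.   ] yawerr -0.0 q [-0.09  0.52  1.5   0.    1.12  1.33]
0.55 [268.9, 160.4] [array([264.7, 165.5]), array([264.5, 163. ]), array([264.4, 160.4])]
0.63 [231.5, 184.7] [array([233.8, 189. ]), array([233.5, 186.5]), array([233.1, 184. ])]
t 7.2 pos [0.5969 0.0049 0.1483] local mm [ -0.   51.2 148.3] F [ 1.3  9.1 -2.4] w 15.4 down [ 0.     0.002 -1.   ] yawerr 0.0 q [-0.09  0.52  1.49  0.    1.12  1.33]
```

Call:
drive_tool(
  series=[
    [0,0,0,0,0,0.4,-1],
    [0,0,0,0,0,0.4,-1],
    [0,0,0,0,0,0.4,-1],
    [0,0,0,0,0,0.3,-1],
    [0,0,0,0,0,0.3,-1],
    [0,0,0,0,0,0.1,-1],
    [0,0,0,0,0,0,-1],
    [0,0,0,0,0,0,-1],
  ],
)

```text
t: 8.0
ee_pos: [0.5969, 0.0049, 0.167]
ee_rot: [0.052, 0.705, 0.053, -0.705]
contact_force: [2.2, 9.3, -3.9]
grip_width: 0.172
```

Run:
```python
from fit import *
o=status()
p=arm.camera('scene');save(p,'s2.png');cv2.imwrite('pics/s2z.png',cv2.resize(p['img'][100:280,170:370,::-1],None,fx=3.3,fy=3.3))
r=arm.place_of('paddle',p);
for a in r[:2]: print(a['p'],a['position'],[proj(p,st((0,-.012,.118+h))).round(1) for h in (0.05,.055,.06)])
o=status()
```

```text
t 8.0 pos [0.5969 0.0049 0.167 ] local mm [ -0.   51.2 167. ] F [ 2.2  9.3 -3.9] w 15.7 down [ 0.     0.002 -1.   ] yawerr 0.0001 q [-0.09  0.5   1.47  0.    1.16  1.33]
0.91 [233.4, 177.4] [array([232.4, 178.9]), array([232. , 176.3]), array([231.7, 173.7])]
0.56 [244.2, 226.7] [array([232.4, 178.9]), array([232. , 176.3]), array([231.7, 173.7])]
t 8.1 pos [0.5969 0.0049 0.1669] local mm [ -0.   51.2 166.9] F [ 1.9  9.6 -3.8] w 15.8 down [ 0.     0.002 -1.   ] yawerr 0.0001 q [-0.09  0.5   1.47  0.    1.16  1.33]
```

View pics/s2z.png

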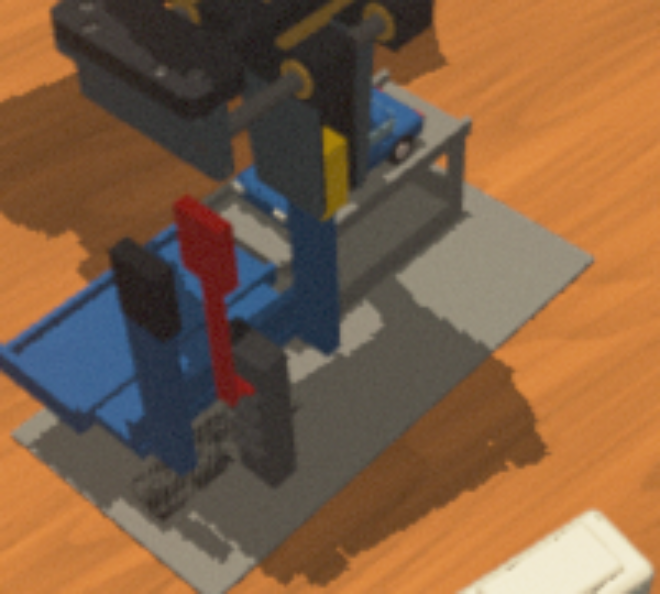

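Call:
drive_tool(
  series=[
    [0,0,0,0,0,-0.1,-1],
    [0,0,0,0,0,-0.1,-1],
    [0,0,0,0,0,0,-1],
    [0,0,0,0,0,0,-1],
  ],
)

```text
t: 8.5
ee_pos: [0.5969, 0.0049, 0.1649]
ee_rot: [0.052, 0.705, 0.053, -0.705]
contact_force: [2.3, 8.9, -5.8]
grip_width: 0.173
```

Run:
```python
from fit import *
o=status()
```

```text
t 8.5 pos [0.5969 0.0049 0.1649] local mm [ -0.1  51.2 164.9] F [ 2.3  8.9 -5.8] w 15.8 down [ 0.     0.002 -1.   ] yawerr 0.0001 q [-0.09  0.5   1.48  0.    1.16  1.33]
```

Call:
drive_tool(
  series=[
    [0,0,0,0,0,-0.05,-1],
    [0,0,0,0,0,-0.05,-1],
    [0,0,0,0,0,0,-1],
    [0,0,0,0,0,0,-1],
  ],
)

```text
t: 8.9
ee_pos: [0.597, 0.0049, 0.1643]
ee_rot: [0.052, 0.705, 0.053, -0.705]
contact_force: [-0.1, 9.2, 2.9]
grip_width: 0.171
```

The force flipped from -5.8 N to +2.9 N, so the pawl is carrying the lift at the top tooth. I'm letting go.

Call:
drive_tool(
  series=[
    [0,0,0,0,0,0,-0.4],
    [0,0,0,0,0,0,0],
    [0,0,0,0,0,0,0.1],
    [0,0,0,0,0,0,0.1],
    [0,0,0,0,0,0,0.1],
    [0,0,0,0,0,0,0.1],
    [0,0,0,0,0,0,0.1],
  ],
)

```text
t: 9.6
ee_pos: [0.5969, 0.0037, 0.1639]
ee_rot: [-0.052, -0.705, -0.052, 0.705]
contact_force: [-0.4, 0.2, 0.9]
grip_width: 0.547
```

Run:
```python
from fit import *
o=status()
p=arm.camera('scene');save(p,'s3.png');cv2.imwrite('pics/s3z.png',cv2.resize(p['img'][100:280,170:370,::-1],None,fx=3.3,fy=3.3))
r=arm.place_of('paddle',p);
for a in r[:2]: print(a['p'],a['position'],[proj(p,st((0,-.012,.118+h))).round(1) for h in (0.042,.056)])
```

```text
t 9.6 pos [0.5969 0.0037 0.1639] local mm [ -0.3  50.  163.9] F [-0.4  0.2  0.9] w 49.7 down [-0. -0. -1.] yawerr -0.0003 q [-0.09  0.51  1.48 -0.    1.16  1.33]
0.7 [230.4, 174.5] [array([233., 183.]), array([232. , 175.8])]
```

View pics/s3z.png

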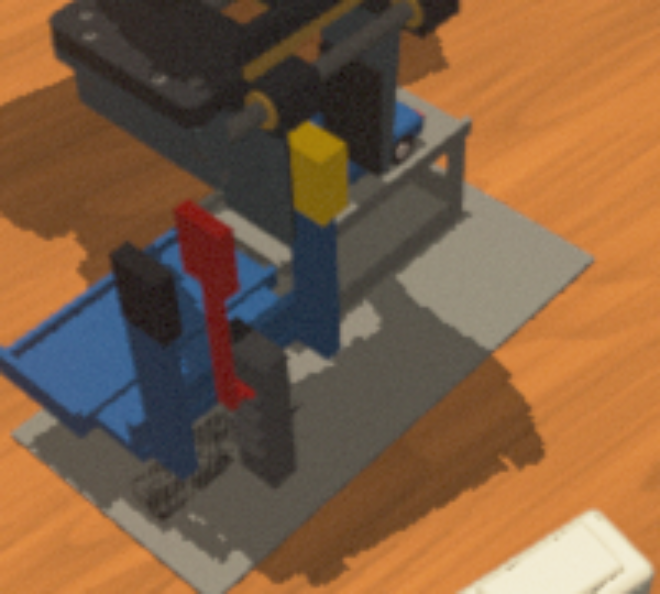

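Run:
```python
from fit import *
for m in [(-.115,.135,.24),(-.075,.225,.079),(-.0,.05,.24)]: print(m,st(m),(st(m)-[.597,.004,.164])*100)
```

```text
(-0.115, 0.135, 0.24) [0.4709 0.0709 0.24  ] [-12.615    6.6866   7.6   ]
(-0.075, 0.225, 0.079) [0.4971 0.1658 0.079 ] [-9.9859 16.1781 -8.5   ]
(-0.0, 0.05, 0.24) [0.5971 0.0038 0.24  ] [ 0.0127 -0.0247  7.6   ]
```

Call:
drive_tool(
  series=[
    [0,0,0,0,0,2,0.1],
    [0,0,0,0,0,3,0.1],
    [0,0,0,0,0,2.6,0],
    [0,0,0,-4,2,0,-1],
    [0,0,0,-4,2,0,-1],
    [0,0,0,-4.6,2.7,0,-1],
    [0,0,0,0,0,0,-1],
    [0,0,0,0,0,0,-1],
  ],
)

```text
t: 10.5
ee_pos: [0.4733, 0.0695, 0.2404]
ee_rot: [0.053, 0.705, 0.053, -0.705]
contact_force: [1.5, -0.0, 0.8]
grip_width: 0.092
```

Run:
```python
from fit import *
o=status()
p=arm.camera('wrist');save(p,'w2.png')
for n in ['sedan','sedan_center']:
  for a in arm.place_of(n,p)[:2]: print(n,a['p'],a['position'],loc(at_z(p,a['position'],.068 if n=='sedan' else .085,o)))
im=p['img'][:,:,::-1].copy()
for m in [(-.075+x,y,.068) for x in(-.028,.028) for y in (.07,.215)]+[(-.075+x,y,.066) for x in(-.026,.026) for y in (-.061,.065)]+[(0,.05,.192),(0,-.045,.192)]:
    u=proj(p,st(m),o); cv2.circle(im,(int(u[0]),int(u[1])),2,(0,255,0),-1)
cv2.imwrite('pics/w2o.png',im)
```

```text
t 10.5 pos [0.4733 0.0695 0.2404] local mm [-112.8  133.2  240.4] F [ 1.5 -0.   0.8] w 8.3 down [ 0.001 -0.    -1.   ] yawerr 0.001 q [ 0.02  0.26  1.66 -0.    1.23  1.44]
sedan 0.88 [271.4, 151.3] [-72.0477 137.1473  68.    ]
sedan_center 0.69 [270.7, 152.3] [-71.2922 137.6517  85.    ]
```

View pics/w2o.png

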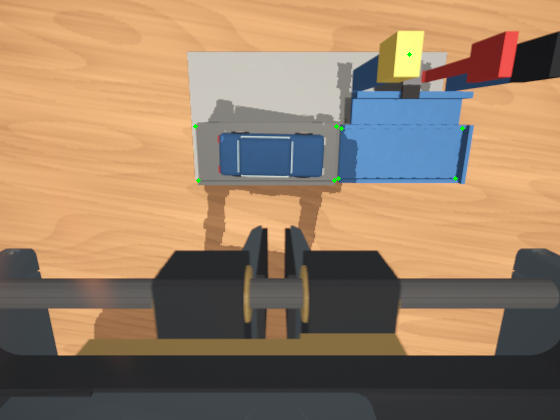

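Call:
drive_tool(
  series=[
    [0,0,0,0.7,3.1,0,-1],
    [0,0,0,1,3.2,0,-1],
    [0,0,0,1,3.2,0,-1],
    [0,0,0,0,0,-4,-1],
    [0,0,0,0,0,-4,-1],
    [0,0,0,0,0,-3,-1],
    [0,0,0,0,0,0,-1],
    [0,0,0,0,0,0,-1],
  ],
)

```text
t: 11.45
ee_pos: [0.5014, 0.1638, 0.1302]
ee_rot: [-0.052, -0.705, -0.052, 0.705]
contact_force: [0.0, -0.2, -0.3]
grip_width: 0.006
```

Run:
```python
from fit import *
o=status()
p=arm.camera('wrist');cv2.imwrite('pics/w3.png',p['img'][:,:,::-1])
```

```text
t 11.45 pos [0.5014 0.1638 0.1302] local mm [-71.  222.4 130.2] F [ 0.  -0.2 -0.3] w 0.5 down [-0.001 -0.    -1.   ] yawerr -0.0009 q [0.2  0.46 1.68 0.   1.   1.63]
```

View pics/w3.png

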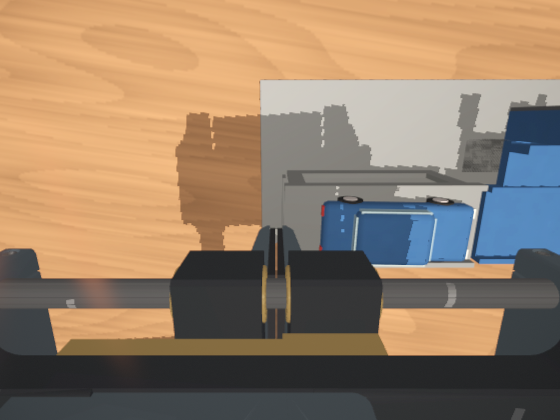

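Call:
drive_tool(
  series=[
    [0,0,0,-0.2,0,-2.5,-1],
    [0,0,0,0,0,-1.7,-1],
    [0,0,0,0,0,-1,-1],
    [0,0,0,0,0,0,-1],
    [0,0,0,0,0,0,-1],
  ],
)

```text
t: 12.0
ee_pos: [0.4996, 0.1641, 0.079]
ee_rot: [0.052, 0.706, 0.052, -0.705]
contact_force: [1.1, 0.0, -0.4]
grip_width: 0.004
```

Run:
```python
from fit import *
o=status()
```

```text
t 12.0 pos [0.4996 0.1641 0.079 ] local mm [-72.8 223.   79. ] F [ 1.1  0.  -0.4] w 0.4 down [ 0.001  0.    -1.   ] yawerr -0.0003 q [0.2  0.54 1.74 0.   0.87 1.63]
```

Call:
drive_tool(
  series=[
    [0,0,0,0.15,-1.0,0,-1],
    [0,0,0,0.1,-0.7,0,-1],
    [0,0,0,0.06,-0.4,0,-1],
    [0,0,0,0.06,-0.4,0,-1],
    [0,0,0,0.06,-0.4,0,-1],
    [0,0,0,0.09,-0.6,0,-1],
    [0,0,0,0.09,-0.6,0,-1],
    [0,0,0,0.12,-0.8,0,-1],
  ],
)

```text
t: 12.8
ee_pos: [0.5061, 0.1146, 0.0779]
ee_rot: [0.052, 0.705, 0.052, -0.705]
contact_force: [0.3, 3.5, 2.6]
grip_width: 0.006
```

Run:
```python
from fit import *
o=status()
p=arm.camera('wrist');cv2.imwrite('pics/w4.png',p['img'][:,:,::-1])
```

```text
t 12.8 pos [0.5061 0.1146 0.0779] local mm [-73.7 173.1  77.9] F [0.3 3.5 2.6] w 0.6 down [ 0.  0. -1.] yawerr 0.0001 q [0.11 0.53 1.75 0.   0.86 1.53]
```

View pics/w4.png

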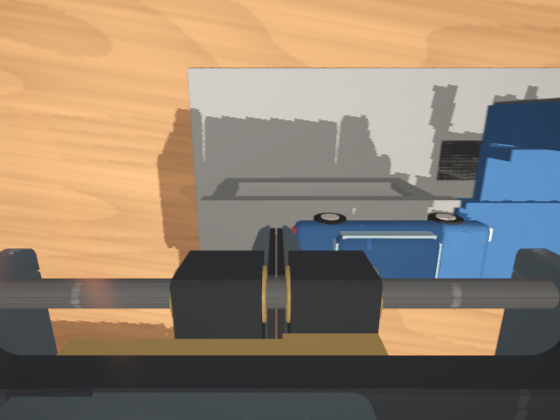

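Call:
drive_tool(
  series=[
    [0,0,0,0.12,-0.8,0,-1],
    [0,0,0,0.12,-0.8,0,-1],
    [0,0,0,0.12,-0.8,0,-1],
    [0,0,0,0.12,-0.8,0,-1],
    [0,0,0,0.12,-0.8,0,-1],
    [0,0,0,0.12,-0.8,0,-1],
    [0,0,0,0.12,-0.8,0,-1],
  ],
)

```text
t: 13.55
ee_pos: [0.5145, 0.0583, 0.0779]
ee_rot: [-0.052, -0.705, -0.052, 0.705]
contact_force: [-0.6, 0.7, -0.0]
grip_width: 0.008
```

Run:
```python
from fit import *
o=status()
p=arm.camera('wrist');cv2.imwrite('pics/w5.png',p['img'][:,:,::-1])
```

```text
t 13.55 pos [0.5145 0.0583 0.0779] local mm [-73.7 116.1  77.9] F [-0.6  0.7 -0. ] w 0.7 down [-0. -0. -1.] yawerr -0.0002 q [-0.    0.53  1.76 -0.    0.86  1.42]
```

View pics/w5.png

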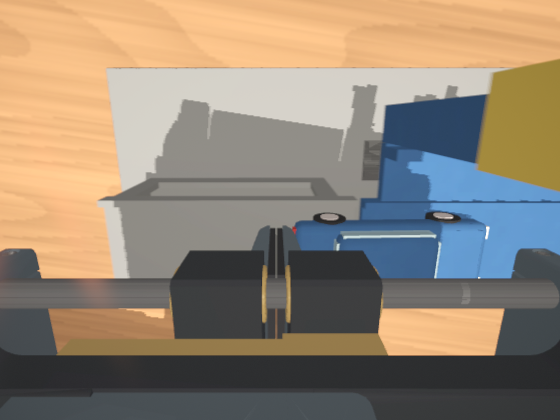

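Call:
drive_tool(
  series=[
    [0,0,0,0.12,-0.8,0,-1],
    [0,0,0,0.12,-0.8,0,-1],
    [0,0,0,0.12,-0.8,0,-1],
    [0,0,0,0.12,-0.8,0,-1],
    [0,0,0,0.12,-0.8,0,-1],
    [0,0,0,0.09,-0.6,0,-1],
    [0,0,0,0.06,-0.4,0,-1],
  ],
)

```text
t: 14.3
ee_pos: [0.5221, 0.0084, 0.0779]
ee_rot: [0.052, 0.705, 0.052, -0.705]
contact_force: [-1.0, 1.1, 0.9]
grip_width: 0.005
```

Run:
```python
from fit import *
o=status()
p=arm.camera('wrist');cv2.imwrite('pics/w6.png',p['img'][:,:,::-1])
```

```text
t 14.3 pos [0.5221 0.0084 0.0779] local mm [-73.6  65.7  77.9] F [-1.   1.1  0.9] w 0.5 down [ 0. -0. -1.] yawerr -0.0005 q [-0.1   0.53  1.75  0.    0.86  1.33]
```

View pics/w6.png

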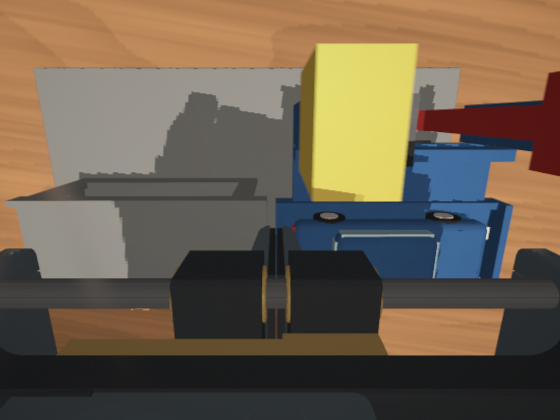

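Call:
drive_tool(
  series=[
    [0,0,0,0.03,-0.2,0,-1],
    [0,0,0,0.03,-0.2,0,-1],
    [0,0,0,0.03,-0.2,0,-1],
    [0,0,0,0,0,0,-1],
  ],
)

```text
t: 14.75
ee_pos: [0.5229, 0.0029, 0.0779]
ee_rot: [0.052, 0.705, 0.052, -0.705]
contact_force: [0.6, -0.2, -0.2]
grip_width: 0.003
```

Call:
drive_tool(
  series=[
    [0,0,0,0.01,-0.1,0,-1],
    [0,0,0,0,0,0,-1],
  ],
)

```text
t: 14.95
ee_pos: [0.5229, 0.002, 0.0779]
ee_rot: [-0.052, -0.705, -0.052, 0.705]
contact_force: [-0.6, 1.1, -0.0]
grip_width: 0.004
```

Call:
drive_tool(
  series=[
    [0,0,0,0.01,-0.1,0,-1],
    [0,0,0,0,0,0,-1],
  ],
)

```text
t: 15.15
ee_pos: [0.523, 0.001, 0.0779]
ee_rot: [-0.052, -0.705, -0.052, 0.705]
contact_force: [0.2, 1.1, 0.0]
grip_width: 0.003
```

Call:
drive_tool(
  series=[
    [0,0,0,0.01,-0.1,0,-1],
    [0,0,0,0,0,0,-1],
  ],
)

```text
t: 15.35
ee_pos: [0.5231, -0.0001, 0.0779]
ee_rot: [-0.052, -0.705, -0.052, 0.705]
contact_force: [0.5, 0.5, 0.7]
grip_width: 0.002
```

Call:
drive_tool(
  series=[
    [0,0,0,0.01,-0.05,0,-1],
    [0,0,0,0,0,0,-1],
  ],
)

```text
t: 15.55
ee_pos: [0.5232, -0.0005, 0.0779]
ee_rot: [-0.052, -0.705, -0.052, 0.705]
contact_force: [0.4, 1.5, -0.2]
grip_width: 0.009
```

Call:
drive_tool(
  series=[
    [0,0,0,0.01,-0.1,0,-1],
    [0,0,0,0,0,0,-1],
  ],
)

```text
t: 15.75
ee_pos: [0.5234, -0.0016, 0.0779]
ee_rot: [0.052, 0.705, 0.052, -0.705]
contact_force: [-0.7, 1.1, 0.1]
grip_width: 0.005
```

Call:
drive_tool(
  series=[
    [0,0,0,0.01,-0.1,0,-1],
    [0,0,0,0,0,0,-1],
  ],
)

```text
t: 15.95
ee_pos: [0.5235, -0.0026, 0.0779]
ee_rot: [0.052, 0.705, 0.052, -0.705]
contact_force: [0.0, -0.3, -0.1]
grip_width: 0.005
```

Run:
```python
from fit import *
o=status()
p=arm.camera('wrist');cv2.imwrite('pics/w7.png',cv2.resize(p['img'][170:300,240:540,::-1],None,fx=2.6,fy=2.6))
p=arm.camera('scene');cv2.imwrite('pics/s7.png',cv2.resize(p['img'][100:280,170:370,::-1],None,fx=3.3,fy=3.3))
```

```text
t 15.95 pos [ 0.5235 -0.0026  0.0779] local mm [-73.8  54.6  77.9] F [ 0.  -0.3 -0.1] w 0.5 down [ 0. -0. -1.] yawerr -0.0002 q [-0.12  0.54  1.74 -0.    0.86  1.3 ]
```

View pics/w7.png

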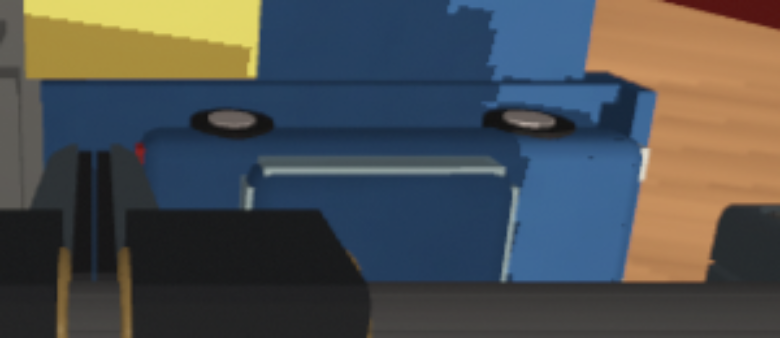

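View pics/s7.png

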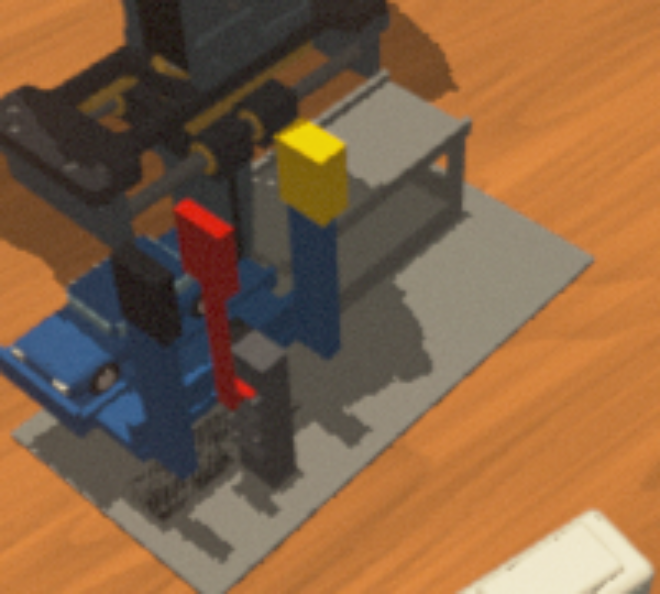

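Call:
drive_tool(
  series=[
    [0,0,0,0.01,-0.1,0,-1],
    [0,0,0,0,0,0,-1],
  ],
)

```text
t: 16.25
ee_pos: [0.5235, -0.0033, 0.0779]
ee_rot: [-0.052, -0.705, -0.052, 0.705]
contact_force: [0.1, 2.7, -0.1]
grip_width: 0.004
```

Call:
drive_tool(
  series=[
    [0,0,0,-0.15,1.0,0,-1],
    [0,0,0,-0.06,0.4,0,-1],
    [0,0,0,0,0,3,-1],
    [0,0,0,0,0,4,-1],
    [0,0,0,0,0,5,-1],
    [0,0,0,0,0,5,-1],
    [0,0,0,-4,1,0,0],
    [0,0,0,0,0,0,0.3],
  ],
)

```text
t: 17.05
ee_pos: [0.4781, 0.0217, 0.249]
ee_rot: [-0.053, -0.705, -0.053, 0.705]
contact_force: [-0.9, 0.2, -1.2]
grip_width: 0.15
```

Run:
```python
from fit import *
o=status()
p=arm.camera('wrist')
for n in ['sedan','sedan_center']:
  for a in arm.place_of(n,p)[:1]: print(n,a['p'],a['position'],loc(at_z(p,a['position'],.066 if n=='sedan' else .083,o)))
im=p['img'][:,:,::-1].copy()
for m in [(-.075+x,y,.066) for x in(-.026,.026) for y in (-.061,.065)]+[(0,.05,.192),(0,-.045,.192),(0,-.012,.192)]:
    u=proj(p,st(m),o); cv2.circle(im,(int(u[0]),int(u[1])),2,(0,255,0),-1)
cv2.imwrite('pics/w8.png',im)
```

```text
t 17.05 pos [0.4781 0.0217 0.249 ] local mm [-115.1   85.3  249. ] F [-0.9  0.2 -1.2] w 13.7 down [-0.  0. -1.] yawerr 0.0008 q [-0.08  0.25  1.64  0.    1.25  1.34]
sedan 0.97 [361.6, 147.9] [-71.9452  -7.7653  66.    ]
sedan_center 0.78 [368.6, 151.8] [-74.3217 -10.7787  83.    ]
```

View pics/w8.png

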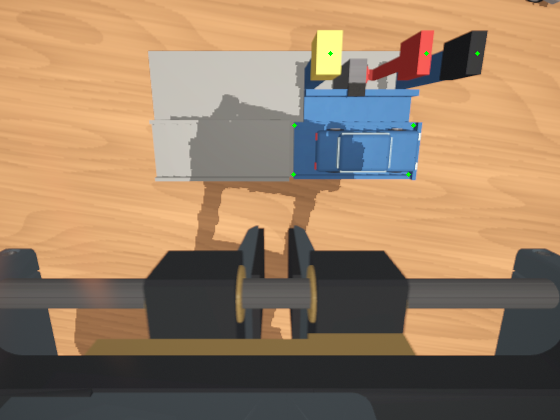

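Call:
drive_tool(
  series=[
    [0,0,0,2,-2.4,0,0.36],
    [0,0,0,3,-3.6,0,0.36],
    [0,0,0,2.6,-3,0,0.36],
    [0,0,0,1,-1.2,0,0.36],
    [0,0,0,0,0,0,0.36],
    [0,0,0,0,0,0,0.36],
  ],
)

```text
t: 17.8
ee_pos: [0.5669, -0.081, 0.2472]
ee_rot: [-0.052, -0.705, -0.052, 0.706]
contact_force: [-0.6, 0.4, -0.1]
grip_width: 0.681
```

Run:
```python
from fit import *
o=status()
p=arm.camera('wrist');save(p,'w9.png')
im=p['img'][:,:,::-1].copy()
for y in (.05,-.045,-.012):
    u=proj(p,st((0,y,.192)),o); print(u); cv2.circle(im,(int(u[0]),int(u[1])),1,(0,255,0),-1)
u=proj(p,st((0,-.02,.192)),o).astype(int)
r=im[max(0,u[1]-60):u[1]+70,max(0,u[0]-110):u[0]+110]; print(max(0,u[1]-60),max(0,u[0]-110))
cv2.imwrite('pics/w9z.png',cv2.resize(r,None,fx=3.5,fy=3.5,interpolation=cv2.INTER_CUBIC))
```

```text
t 17.8 pos [ 0.5669 -0.081   0.2472] local mm [-42.4 -29.3 247.2] F [-0.6  0.4 -0.1] w 61.9 down [-0.002  0.001 -1.   ] yawerr -0.0005 q [-0.25  0.39  1.43  0.    1.32  1.18]
[161.2986 166.1841]
[297.5674 166.084 ]
[250.2392 166.1188]
106 151
```

View pics/w9z.png

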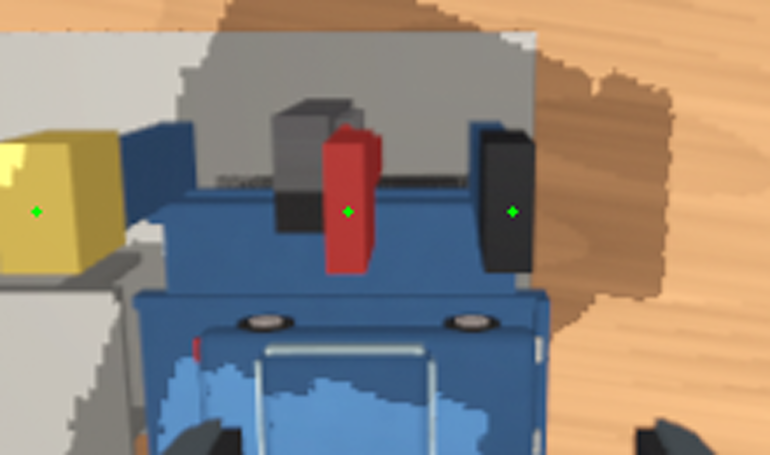

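Call:
drive_tool(
  series=[
    [0,0,0,2.1,0.4,0,0.36],
    [0,0,0,2.1,0.4,0,0.36],
    [0,0,0,0,0,0,0.36],
    [0,0,0,0,0,0,0.36],
  ],
)

```text
t: 18.25
ee_pos: [0.6087, -0.0724, 0.2478]
ee_rot: [-0.053, -0.705, -0.053, 0.705]
contact_force: [-0.6, 0.3, -0.7]
grip_width: 0.679
```

Run:
```python
from fit import *
o=status();p=arm.camera('wrist');save(p,'w10.png');o=status()
cv2.imwrite('pics/w10z.png',cv2.resize(p['img'][180:280,170:390,::-1],None,fx=3.5,fy=3.5,interpolation=cv2.INTER_CUBIC))
o=status()
```

```text
t 18.25 pos [ 0.6087 -0.0724  0.2478] local mm [  0.3 -27.  247.8] F [-0.6  0.3 -0.7] w 61.8 down [-0.001  0.    -1.   ] yawerr 0.0011 q [-0.22  0.45  1.33  0.    1.37  1.21]
t 18.3 pos [ 0.6085 -0.0727  0.2479] local mm [ -0.  -27.3 247.9] F [ 0.   0.1 -0.4] w 61.8 down [-0.001  0.    -1.   ] yawerr 0.0007 q [-0.22  0.45  1.33 -0.    1.37  1.21]
t 18.3 pos [ 0.6085 -0.0727  0.2479] local mm [ -0.  -27.3 247.9] F [ 0.   0.1 -0.4] w 61.8 down [-0.001  0.    -1.   ] yawerr 0.0007 q [-0.22  0.45  1.33 -0.    1.37  1.21]
```

View pics/w10z.png

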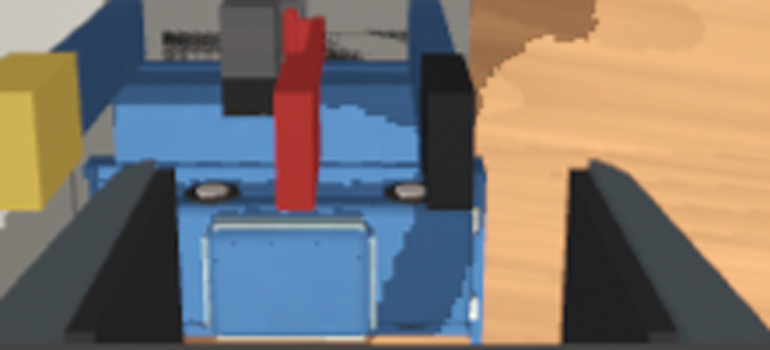

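Call:
drive_tool(
  series=[
    [0,0,0,-0.01,0.05,-2,0.36],
    [0,0,0,0,0,-2.2,0.36],
    [0,0,0,0,0,-2,0.36],
    [0,0,0,0,0,-1,0.36],
    [0,0,0,0,0,-1,0.36],
    [0,0,0,0,0,0,0.36],
    [0,0,0,0,0,0,0.1],
  ],
  grip_force=25,
)

```text
t: 19.0
ee_pos: [0.6095, -0.073, 0.1665]
ee_rot: [0.052, 0.705, 0.052, -0.705]
contact_force: [1.1, -0.0, -0.1]
grip_width: 0.621
```

Run:
```python
from fit import *
o=status();p=arm.camera('scene')
cv2.imwrite('pics/s11.png',cv2.resize(p['img'][90:280,160:370,::-1],None,fx=3.3,fy=3.1,interpolation=cv2.INTER_CUBIC))
```

```text
t 19.0 pos [ 0.6095 -0.073   0.1665] local mm [  1.  -27.7 166.5] F [ 1.1 -0.  -0.1] w 56.5 down [ 0.001 -0.    -1.   ] yawerr -0.0002 q [-0.22  0.52  1.43  0.    1.18  1.21]
```

View pics/s11.png

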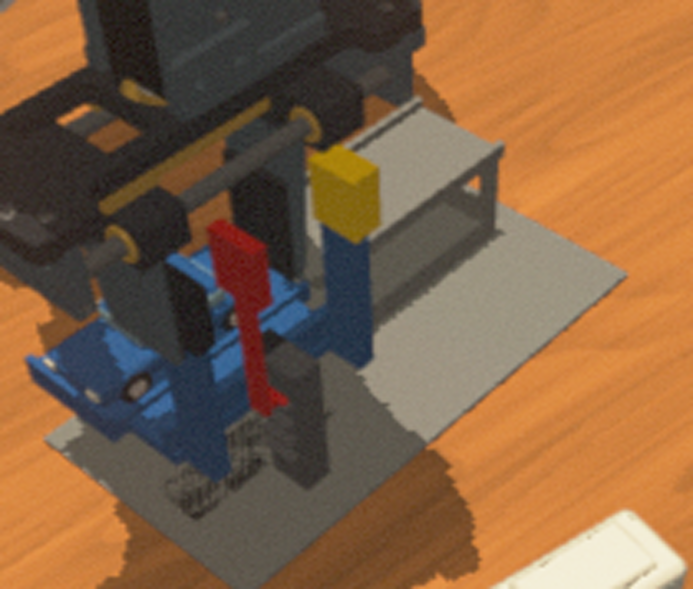

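Call:
drive_tool(
  series=[
    [0,0,0,0,0,0,0.01],
    [0,0,0,0,0,0,0.01],
    [0,0,0,0,0,0,0.01],
  ],
)

```text
t: 19.35
ee_pos: [0.6095, -0.073, 0.1662]
ee_rot: [0.052, 0.705, 0.052, -0.705]
contact_force: [-0.4, -0.9, 1.3]
grip_width: 0.505
```

Call:
drive_tool(
  series=[
    [0,0,0,0,0,0,-0.05],
    [0,0,0,0,0,0,-0.05],
    [0,0,0,0,0,0,-0.05],
  ],
)

```text
t: 19.65
ee_pos: [0.6094, -0.073, 0.1659]
ee_rot: [0.052, 0.705, 0.052, -0.705]
contact_force: [0.4, -0.4, -0.4]
grip_width: 0.481
```

Call:
drive_tool(
  series=[
    [0,0,0,0,0,0,-0.08],
    [0,0,0,0,0,0,-0.08],
    [0,0,0,0,0,0,-0.08],
  ],
)

```text
t: 19.95
ee_pos: [0.6093, -0.073, 0.1659]
ee_rot: [-0.052, -0.705, -0.052, 0.705]
contact_force: [0.8, -0.5, 0.3]
grip_width: 0.46
```

Call:
drive_tool(
  series=[
    [0,0,0,0,0,0,-0.1],
    [0,0,0,0,0,0,-0.1],
    [0,0,0,0,0,0,-0.1],
  ],
)

```text
t: 20.25
ee_pos: [0.6094, -0.0733, 0.1659]
ee_rot: [0.052, 0.705, 0.052, -0.705]
contact_force: [-0.0, -4.2, -0.2]
grip_width: 0.449
```

Call:
drive_tool(
  series=[
    [0,0,0,0,0,0,-0.12],
    [0,0,0,0,0,0,-0.12],
    [0,0,0,0,0,0,-0.12],
  ],
)

```text
t: 20.55
ee_pos: [0.6095, -0.0737, 0.166]
ee_rot: [0.053, 0.705, 0.052, -0.705]
contact_force: [1.7, -8.3, -1.2]
grip_width: 0.442
```

Call:
drive_tool(
  series=[
    [0,0,0,0,0,0,-1],
    [0,0,0,0,0,0,-1],
    [0,0,0,0,0,0,-1],
  ],
  grip_force=28,
)

```text
t: 20.85
ee_pos: [0.6102, -0.0777, 0.1662]
ee_rot: [0.054, 0.706, 0.049, -0.705]
contact_force: [2.5, -38.7, -5.4]
grip_width: 0.345
```

Run:
```python
from fit import *
o=status()
```

```text
t 20.85 pos [ 0.6102 -0.0777  0.1662] local mm [  0.9 -32.5 166.2] F [  2.5 -38.7  -5.4] w 31.4 down [ 0.002 -0.007 -1.   ] yawerr -0.001 q [-0.22  0.53  1.43 -0.01  1.18  1.21]
```

Call:
drive_tool(
  series=[
    [0,0,0,0.02,-0.15,0,-1],
    [0,0,0,0.02,-0.15,0,-1],
    [0,0,0,0.02,-0.15,0,-1],
    [0,0,0,0,0,0,-1],
  ],
)

```text
t: 21.25
ee_pos: [0.6102, -0.0785, 0.1657]
ee_rot: [0.052, 0.705, 0.052, -0.705]
contact_force: [2.9, -9.2, -6.6]
grip_width: 0.334
```

Run:
```python
from fit import *
o=status();p=arm.camera('scene')
cv2.imwrite('pics/s12.png',cv2.resize(p['img'][90:280,160:370,::-1],None,fx=3.3,fy=3.1,interpolation=cv2.INTER_CUBIC))
```

```text
t 21.25 pos [ 0.6102 -0.0785  0.1657] local mm [  0.8 -33.3 165.7] F [ 2.9 -9.2 -6.6] w 30.4 down [ 0.    -0.001 -1.   ] yawerr -0.0006 q [-0.22  0.53  1.43 -0.    1.18  1.2 ]
```

View pics/s12.png

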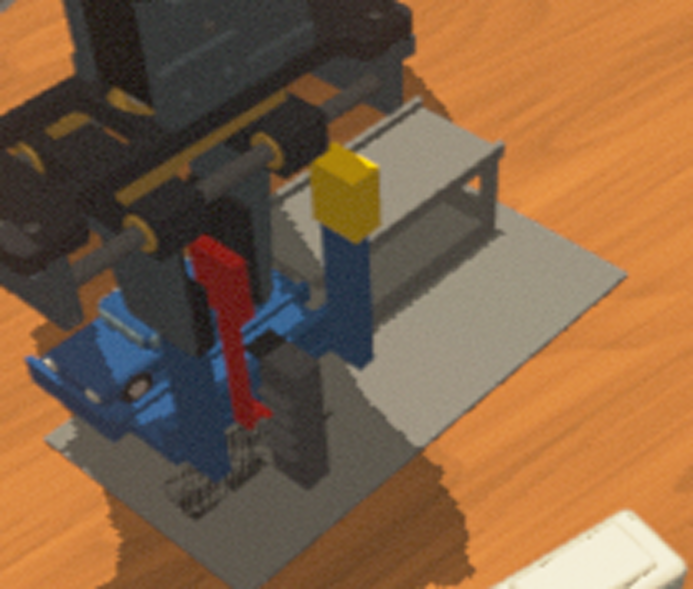

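Call:
drive_tool(
  series=[
    [0,0,0,0,0,-0.2,-1],
    [0,0,0,0,0,-0.3,-1],
    [0,0,0,0,0,-0.4,-1],
    [0,0,0,0,0,-0.4,-1],
    [0,0,0,0,0,-0.4,-1],
    [0,0,0,0,0,-0.4,-1],
    [0,0,0,0,0,-0.4,-1],
  ],
)

```text
t: 22.0
ee_pos: [0.6102, -0.0785, 0.1406]
ee_rot: [0.053, 0.705, 0.052, -0.705]
contact_force: [1.4, -11.0, -5.2]
grip_width: 0.333
```

Run:
```python
from fit import *
o=status();p=arm.camera('scene')
cv2.imwrite('pics/s13.png',cv2.resize(p['img'][90:280,160:370,::-1],None,fx=3.3,fy=3.1,interpolation=cv2.INTER_CUBIC))
```

```text
t 22.0 pos [ 0.6102 -0.0785  0.1406] local mm [  0.8 -33.3 140.6] F [  1.4 -11.   -5.2] w 30.3 down [ 0.    -0.001 -1.   ] yawerr -0.0004 q [-0.22  0.56  1.46 -0.    1.13  1.2 ]
```

View pics/s13.png

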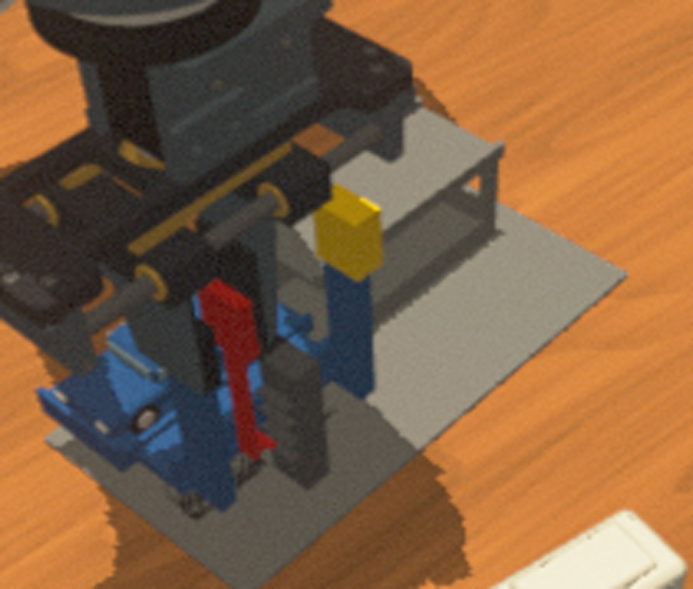

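Call:
drive_tool(
  series=[
    [0,0,0,0,0,-0.4,-1],
    [0,0,0,0,0,-0.4,-1],
    [0,0,0,0,0,-0.4,-1],
    [0,0,0,0,0,-0.4,-1],
    [0,0,0,0,0,-0.4,-1],
    [0,0,0,0,0,-0.4,-1],
    [0,0,0,0,0,-0.3,-1],
    [0,0,0,0,0,0,-1],
  ],
)

```text
t: 22.85
ee_pos: [0.6102, -0.0785, 0.1134]
ee_rot: [0.053, 0.705, 0.052, -0.705]
contact_force: [1.7, -10.3, -7.0]
grip_width: 0.33
```

Call:
drive_tool(
  series=[
    [0,0,0,0,0,-0.1,-1],
    [0,0,0,0,0,0,-1],
  ],
)

```text
t: 23.05
ee_pos: [0.6102, -0.0785, 0.1126]
ee_rot: [0.053, 0.705, 0.052, -0.705]
contact_force: [1.8, -10.3, -6.8]
grip_width: 0.334
```

Call:
drive_tool(
  series=[
    [0,0,0,0,0,-0.1,-1],
    [0,0,0,0,0,0,-1],
  ],
)

```text
t: 23.25
ee_pos: [0.6102, -0.0785, 0.1116]
ee_rot: [0.053, 0.705, 0.052, -0.705]
contact_force: [2.4, -9.5, -7.3]
grip_width: 0.333
```

Call:
drive_tool(
  series=[
    [0,0,0,0,0,-0.1,-1],
    [0,0,0,0,0,0,-1],
  ],
)

```text
t: 23.45
ee_pos: [0.6102, -0.0785, 0.1106]
ee_rot: [0.053, 0.705, 0.052, -0.705]
contact_force: [1.2, -9.4, -6.4]
grip_width: 0.335
```

Call:
drive_tool(
  series=[
    [0,0,0,0,0,-0.05,-1],
    [0,0,0,0,0,0,-1],
  ],
)

```text
t: 23.65
ee_pos: [0.6102, -0.0785, 0.1102]
ee_rot: [0.053, 0.705, 0.052, -0.705]
contact_force: [2.0, -10.5, -5.8]
grip_width: 0.334
```

Call:
drive_tool(
  series=[
    [0,0,0,0,0,-0.05,-1],
    [0,0,0,0,0,0,-1],
  ],
)

```text
t: 23.85
ee_pos: [0.6102, -0.0785, 0.1101]
ee_rot: [0.053, 0.705, 0.052, -0.705]
contact_force: [-0.2, -9.9, 0.4]
grip_width: 0.334
```

Call:
drive_tool(
  series=[
    [0,0,0,0,0,0,-0.2],
    [0,0,0,-0.03,0.2,0,0],
    [0,0,0,-0.03,0.2,0,0.15],
    [0,0,0,0,0,0,0.25],
    [0,0,0,0,0,0,0.3],
    [0,0,0,0,0,0,0.3],
    [0,0,0,0,0,0,0.3],
  ],
)

```text
t: 24.55
ee_pos: [0.6094, -0.0736, 0.1099]
ee_rot: [0.052, 0.705, 0.052, -0.705]
contact_force: [0.4, -0.3, -0.3]
grip_width: 0.65
```

Run:
```python
from fit import *
o=status();p=arm.camera('scene')
cv2.imwrite('pics/s14.png',cv2.resize(p['img'][90:280,160:370,::-1],None,fx=3.3,fy=3.1,interpolation=cv2.INTER_CUBIC))
```

```text
t 24.55 pos [ 0.6094 -0.0736  0.1099] local mm [  0.7 -28.3 109.9] F [ 0.4 -0.3 -0.3] w 59.2 down [ 0. -0. -1.] yawerr -0.0002 q [-0.22  0.59  1.49 -0.    1.06  1.21]
```

View pics/s14.png

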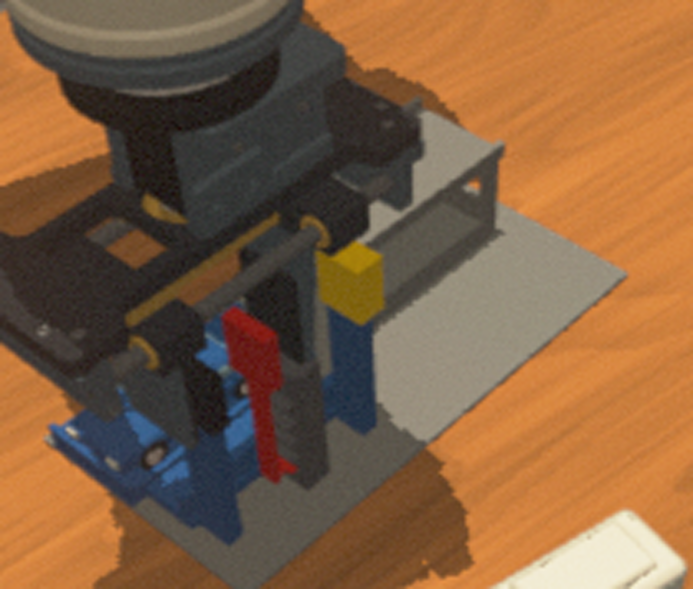

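Lift is down and the paddle has sprung back. Next I retract straight up and move aside.

Call:
drive_tool(
  series=[
    [0,0,0,0,0,1,0.3],
    [0,0,0,0,0,2,0.3],
    [0,0,0,0,0,3,0.3],
    [0,0,0,0,0,4,0.3],
    [0,0,0,0,0,4,0.3],
    [0,0,0,-3,-4,0,0.3],
    [0,0,0,-3,-4,0,0.3],
    [0,0,0,-3,-4,0,0.3],
  ],
)

```text
t: 25.4
ee_pos: [0.5183, -0.1945, 0.251]
ee_rot: [0.053, 0.706, 0.052, -0.705]
contact_force: [0.1, -1.1, -0.0]
grip_width: 0.655
```

Call:
drive_tool(
  series=[
    [0,0,0,-3,-4,0,0.3],
    [0,0,0,-2,-4,0,0.3],
    [0,0,0,0,-4,0,0.3],
    [0,0,0,0,-4,0,0.3],
    [0,0,0,0,0,0,0.3],
    [0,0,0,0,0,0,0.3],
  ],
)

```text
t: 26.0
ee_pos: [0.469, -0.3541, 0.2503]
ee_rot: [0.052, 0.705, 0.052, -0.705]
contact_force: [0.2, -0.0, -0.1]
grip_width: 0.65
```

```bash
sed -i 's/^V=.*/V=np.array([.6043,-.0447,.148,0])/' fit.py
python3 - <<'E'
from fit import *
o=status()
P={n:arm.camera(n) for n in ['scene','top']}
for n in ['lift_knob','paddle','squeeze_bar','sedan_center','van_center','truck_center','chock_center']:
    rr=[]
    for c in P:
        for a in arm.place_of(n,P[c])[:1]: rr.append(ray(P[c],a['position'])); print(n,c,round(a['p'],2),np.round(a['position'],1))
    if len(rr)==2: X,e=tri(rr);print('  ',X,loc(X).round(1),np.round(e[0]*1000,1))
o=status()
for c in P:
    im=P[c]['img'][:,:,::-1].copy()
    for m in [(x,y,.136) for x in(-.013,.013) for y in(.042,.058,-.04,-.05,-.016,-.008)]+[(-.075+x,y,.01) for x in(-.026,.026) for y in(-.061,.065)]:
        u=proj(P[c],st(m));cv2.circle(im,(int(round(u[0])),int(round(u[1]))),1,(0,255,0),-1)
    r=im[110:300,170:360] if c=='scene' else im[190:310,170:360]
    cv2.imwrite(f'pics/end_{c}.png',cv2.resize(r,None,fx=3,fy=3,interpolation=cv2.INTER_CUBIC))
E
```

```text
t 26.0 pos [ 0.469  -0.3541  0.2503] local mm [-179.4 -286.1  250.3] F [ 0.2 -0.  -0.1] w 59.2 down [ 0.  0. -1.] yawerr -0.0017 q [-0.75  0.41  1.39  0.    1.34  0.68]
lift_knob scene 0.81 [265.9 177.9]
lift_knob top 0.78 [276.6 222.9]
   [0.5999 0.0046 0.1241] [  2.9  49.4 124.1] 1.5
paddle scene 0.78 [239.2 200.9]
paddle top 0.66 [316.8 221.5]
   [ 0.6069 -0.0557  0.122 ] [  1.  -11.3 122. ] 3.3
squeeze_bar scene 0.88 [220.2 215.4]
squeeze_bar top 0.81 [336.5 218.2]
   [ 0.6121 -0.0894  0.1207] [  1.1 -45.4 120.7] 1.0
sedan_center scene 0.81 [211.6 213.8]
sedan_center top 0.79 [315.1 268.3]
   [ 0.5299 -0.0656  0.0296] [-76.6  -9.7  29.6] 2.3
van_center scene 0.75 [328.3 286.3]
van_center top 0.59 [283.8 141.7]
   [ 0.7588 -0.007   0.0309] [158.4  14.5  30.9] 3.2
truck_center scene 0.9 [223.7 367.4]
truck_center top 0.59 [385.6 147.9]
   [ 0.757  -0.1957  0.0289] [ 128.7 -171.8   28.9] 0.8
chock_center scene 0.88 [411.5 221.1]
chock_center top 0.87 [181.7 146.5]
   [0.7492 0.1882 0.0163] [177.6 209.   16.3] 0.9
t 26.8 pos [ 0.4693 -0.3535  0.2499] local mm [-179.  -285.5  249.9] F [ 0.1 -0.1 -0.8] w 59.2 down [-0.  0. -1.] yawerr -0.0002 q [-0.75  0.41  1.39  0.    1.34  0.68]
```

View pics/end_scene.png

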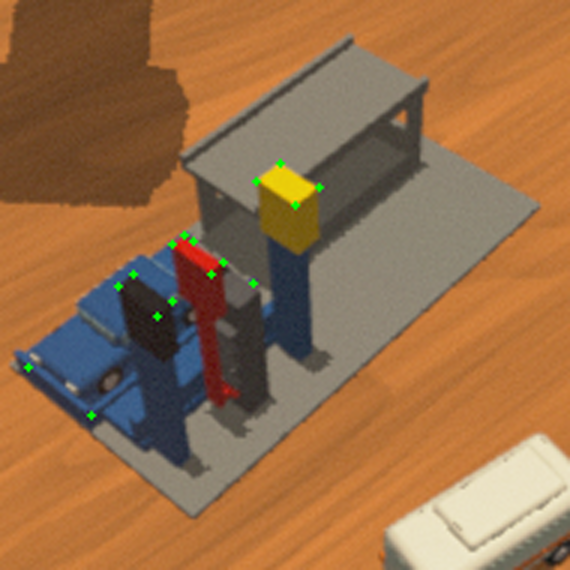

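View pics/end_top.png

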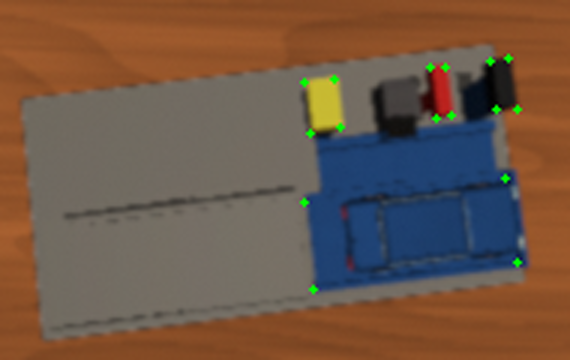

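```bash
python3 -c "
from plant import arm
print(arm.finish_job())"
```

```text
the job is handed in; nothing more can be done
None
```

The sedan is down on the lift and the job is handed in at about 27 s of the 70 s allowed; no verdict was reported.

- **Raising:** I raised the empty lift by the yellow knob to about 58 mm, then eased it down. The vertical force flipped from −5.8 N to +2.9 N as the pawl took it at about 56 mm, and I let go.
- **Sliding the sedan:** I pushed it along the lane onto the platform until it met the end stop. The readings I took showed at most about 3.5 N.
- **Lowering:** I gripped the bar first, then squeezed the paddle fully at 28 N of grip. I lowered the lift at about 0.04 m/s until its weight came off the tool, at about 0.4 N. Then I opened the fingers and backed away.

**Last checks:**
- **Lift and paddle:** The lift matches its starting picture when down, and the paddle has sprung back.
- **Sedan:** It is upright, about 10 mm towards the end stop and 2 mm off centre across the lane.
- **Bystanders:** The van, truck and chock measured within 6 mm of where they started, which is within the noise of the measurements.

**Disagreements:**
- **Height readings:** The networks' last heights for the knob, paddle and bar read 3 to 6 mm high. Direct comparison of the pictures and the force reading both say the lift is fully down.
- **Position along the lane:** Camera and grip estimates differed by about 1 mm, so I set the squeeze by touch.
- **Side force:** While the paddle was squeezing in, the tool briefly read 39 N sideways. I relieved it by shifting the tool.

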